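# Put the cheese tools back in their case

## Robot

A 6-joint arm with a two-finger parallel gripper is mounted at the origin on a cart in front of the work surface, level with it; the furniture and walls round the work are solid. World frame = base frame: x ahead of the robot, y to its left, z up, the work surface at z = 0. Lengths are in mm, angles in rad, forces in N, time in s.
With the tool pointing down it reaches from about 275 to 825 mm from the base axis. Payload 5.2 kg.
Tool frame: the origin (TCP) lies at the very end of the fingers, on their centre line; the grasp point (between the pads) lies 19 mm behind it; z points along the fingers, y is the line along which they close (so a half turn about z gives the same grasp; the last joint's range is limited). The gripper opens to 93 mm and grips with 3 to 60 N. Pads are 15 mm wide; open, the fingers measure 128 mm over their backs; the gripper's body (75 mm by 188 mm) begins 65 mm behind the grasp point.
Start: joints at [-1.338, 0.259, 1.535, -0, 1.348, -0.203], TCP at [232.195, -498.588, 218.653] pointing down, gripper open.
Joint ranges: [-3.14, 3.14], [-0.91, 2.08], [0.19, 2.58], [-1.22, 4.36], [0.22, 2.71], [-3.12, 3.12]. Speed limits (rad/s): [2.57, 2.57, 3.14, 3.14, 3.14, 3.14].

## Interface

Orientations are given as [roll, pitch, yaw] about the fixed x, y, z axes, in that order (R = Rz(yaw) Ry(pitch) Rx(roll)).
In Python, from bench import robot gives the robot as it stands. The module is installed in compiled form; this text tells all that it offers. Calls block until the motion is done:
- robot.move_ptp(position, orientation): joint-space move of the TCP to a pose.
- robot.move_linear(position, ori=None, speed=150, f_stop=None): straight line of the TCP; ori=None keeps the orientation; speed is the mean speed in mm/s. With f_stop (N) it stops when the force on the tool has changed by that much, and returns True; else False.
- robot.move_j(angles): joint-space move.
- robot.move_gripper(opening): opening from 0.0 (shut) to 1.0 (fully open); the grip force is fixed at half the most; returns when the fingers have stopped.
- robot.sleep(seconds).
- robot.inverse_kinematics(position, orientation): joint angles nearest the present ones, or None.
- robot.get_image(name): name is "side" or "top"; returns a dict with "img" (420x560x3 uint8, blue, green, red), "fovy" (degrees; the focal length in pixels is half the picture's height over the tangent of half this angle, whatever the lens; pixels are square), "cx", "cy" (the principal point, pixels), "eye" and "orientation" of the camera in the world. Camera axes: x right, y down, z forward; pixel columns grow to the right and rows downward; lengths in mm; the calibration is good to about 2 mm. A picture is of the moment at which its call begins. There is no depth.
A pose or a line that the arm cannot do raises robot.MotionError and nothing moves.
- robot.hand_in(): hands the job in; it is judged then, once.
Readings, each from a call of its own:
- robot.current_t(): time.
- robot.current_qpos(): joint angles.
- robot.current_joint_vel(): joint speeds.
- robot.current_joint_efforts(): joint torques, N m.
- robot.current_tcp_pos(): TCP position.
- robot.current_eef_rot(): TCP orientation.
- robot.current_contact_force(): force on the tool from outside, world axes, zero at the start.
- robot.current_ft_torque(): the same for the moment, N m.
- robot.current_gripper_width(): opening from 0.0 (shut) to 1.0 (fully open).
- robot.current_finger_force(): force on a finger pad.
Only numpy, scipy, OpenCV 4.12 (cv2) and the standard library are available. Lean on these libraries where they do the work, as an engineer would, in place of code of your own. Each camera call takes 0.05 s, during which the arm holds its last target. There are 200 camera calls.

## Task

The washed cheese tools stick out of the wooden block handle first. Draw each one out and lay it on the chopping board, all of them there at once and let go; then regrip each, turn it end for end and press it fully home in its own cutout of the case, right side up, so that the handle lies at the end with the narrow sprung handle cutouts and the head in the cutout of its shape. Do not tip over the spice jar.

Things in the scene. Friction and masses are not known exactly. Their poses are not given: they have to be found in the camera images.
- plane: cheese plane: head a flat steel rectangle 48 x 36 x 6 mm with a dark slit across it. Loose, 193 mm long, about 0.12 kg, balances near its origin: on the underside in mid-length; x along the tool to the head, z up. Head from x = 49 mm, z = 0 to 6 mm. May be absent (None).
- plane_handle (a point): middle of the plane's handle, on its underside, at x = -53.5 mm of the tool. The handle is dark wood, square, 20 wide x 20 high, x = -96 to -11 mm; the tool lies flat on handle and head
- plane_head (a point): middle of the plane's head, on its underside, at x = +73 mm of the tool. Between handle and head runs the steel shank, 10 mm wide, x = -12 to 50 mm, z = 4 to 13 mm
- fork: cheese fork: head a narrow steel two-pronged fork 48 x 16 x 6 mm. Loose, 193 mm long, about 0.12 kg, balances near its origin: on the underside in mid-length; x along the tool to the head, z up. Head from x = 49 mm, z = 0 to 6 mm. May be absent (None).
- fork_handle (a point): middle of the fork's handle, on its underside, at x = -53.5 mm of the tool. The handle is dark wood, square, 20 wide x 20 high, x = -96 to -11 mm; the tool lies flat on handle and head
- fork_head (a point): middle of the fork's head, on its underside, at x = +73 mm of the tool. Between handle and head runs the steel shank, 10 mm wide, x = -12 to 50 mm, z = 4 to 13 mm
- spreader: cheese spreader: head a flat round steel disc 40 mm across and 6 mm thick, its centre 76 mm from the origin, on a short 16 mm wide neck. Loose, 193 mm long, about 0.12 kg, balances near its origin: on the underside in mid-length; x along the tool to the head, z up. Head from x = 49 mm, z = 0 to 6 mm. May be absent (None).
- spreader_handle (a point): middle of the spreader's handle, on its underside, at x = -53.5 mm of the tool. The handle is dark wood, square, 20 wide x 20 high, x = -96 to -11 mm; the tool lies flat on handle and head
- spreader_head (a point): middle of the spreader's head, on its underside, at x = +73 mm of the tool. Between handle and head runs the steel shank, 10 mm wide, x = -12 to 50 mm, z = 4 to 13 mm
- knife: pointed cheese knife: head a flat steel blade 26 mm wide, 43 long, 6 thick with a 90 degree point (tip 92 mm from the origin). Loose, 193 mm long, about 0.12 kg, balances near its origin: on the underside in mid-length; x along the tool to the head, z up. Head from x = 49 mm, z = 0 to 6 mm. May be absent (None).
- knife_handle (a point): middle of the knife's handle, on its underside, at x = -53.5 mm of the tool. The handle is dark wood, square, 20 wide x 20 high, x = -96 to -11 mm; the tool lies flat on handle and head
- knife_head (a point): middle of the knife's head, on its underside, at x = +73 mm of the tool. Between handle and head runs the steel shank, 10 mm wide, x = -12 to 50 mm, z = 4 to 13 mm
- block: light wooden tool block, fixed, 62 mm high, x = -162 to 52, y = +-105 mm from its origin on the underside. On its 28 mm base, from x = -52 mm, four roofed channels along x, at y = -75, -25, 25, 75 mm, 42 wide, 24 high, open in front (-x). Tools lie on the base, any in any channel, head inside to +x, handle out in the open; drawn 120 mm to -x they are free.
- board: wooden chopping board, fixed, lying flat on a thin folded towel, its underside 6 mm over the worktop: 225 (own x) x 335 (own y) x 19 mm thick, origin at the centre of its underside
- case: open flat wooden case with a rigid black insert, fixed, 226 (x) x 238 (y) mm; origin: centre of its underside. Floor of the cutouts z = 8, top of insert 24, end walls 26 mm. Tools lie in it side by side, head to -x: plane at y = -75, fork -25, spreader 25, knife 75 mm. An open channel for the fingers, x = -47 to 10 mm, runs right across under the shanks.
- plane_cutout_handle (a point): on the floor of the plane's place, where the middle of its handle belongs (case x = 53.5 mm). Cutout 24 mm wide, 16 deep, x = 10 to 103 mm. Two sprung rubber noses here, 17.6 mm apart, pinch the handle: an unpressed handle lies on them, 10 to 14 mm up; about 5 to 10 N down takes it to the floor, 4 mm proud of the insert
- plane_cutout_head (a point): on the floor of the plane's place, where the middle of its head belongs (case x = -73 mm). Cutout 42 mm wide, x = -103 to -47 mm
- fork_cutout_handle (a point): on the floor of the fork's place, where the middle of its handle belongs (case x = 53.5 mm). Cutout 24 mm wide, 16 deep, x = 10 to 103 mm. Two sprung rubber noses here, 17.6 mm apart, pinch the handle: an unpressed handle lies on them, 10 to 14 mm up; about 5 to 10 N down takes it to the floor, 4 mm proud of the insert
- fork_cutout_head (a point): on the floor of the fork's place, where the middle of its head belongs (case x = -73 mm). Cutout 22 mm wide, x = -103 to -47 mm
- spreader_cutout_handle (a point): on the floor of the spreader's place, where the middle of its handle belongs (case x = 53.5 mm). Cutout 24 mm wide, 16 deep, x = 10 to 103 mm. Two sprung rubber noses here, 17.6 mm apart, pinch the handle: an unpressed handle lies on them, 10 to 14 mm up; about 5 to 10 N down takes it to the floor, 4 mm proud of the insert
- spreader_cutout_head (a point): on the floor of the spreader's place, where the middle of its head belongs (case x = -73 mm). Cutout 46 mm wide, x = -103 to -47 mm
- knife_cutout_handle (a point): on the floor of the knife's place, where the middle of its handle belongs (case x = 53.5 mm). Cutout 24 mm wide, 16 deep, x = 10 to 103 mm. Two sprung rubber noses here, 17.6 mm apart, pinch the handle: an unpressed handle lies on them, 10 to 14 mm up; about 5 to 10 N down takes it to the floor, 4 mm proud of the insert
- knife_cutout_head (a point): on the floor of the knife's place, where the middle of its head belongs (case x = -73 mm). Cutout 32 mm wide, x = -103 to -47 mm
- spice_jar: glass spice jar with red cap, 45 mm diameter, 106 mm high, loose, a bystander; origin at the centre of its underside, z up

How it is judged:
By the outcome, as a careful person would: the job done as asked, in the order asked, and still so for the second after the job is handed in, with the robot touching nothing.
Of plane, fork, spreader, knife only 3 to 4 are there at a start; the rules pass over those that are not, and their reading is None.
At some moment in a run one of plane, fork, spreader, knife may be knocked a few centimetres aside while the robot is not near it.
Once in a run the grip may slacken for a moment while it holds something.
It also fails if it takes over 210 s, if anything falls off the work surface, if the arm or the gripper's body presses on something with over 40 N, if the wrist force passes 120 N, or if a joint passes its speed limit or range.

## Working session

There is one attempt and no reset: what is moved stays moved. The work goes in short steps, each a Python script; the robot and the scene stay as the last script left them, time stands still between calls to the robot, and variables do not carry over. Pictures are saved under pics/ and viewed, at most 14 in all, crops included, and the job is handed in when it is done.

```bash
mkdir -p pics; cat > h.py <<'E'
import numpy as np, cv2
from bench import robot
from scipy.spatial.transform import Rotation as R
def cam(n):
    d=robot.get_image(n); return d
def fl(d): return d["img"].shape[0]/2/np.tan(np.radians(d["fovy"])/2)
def Rm(d):
    o=np.array(d["orientation"],float)
    return o if o.shape==(3,3) else R.from_euler('xyz',o).as_matrix()
def ray(d,u,v,z):
    r=Rm(d)@np.array([(u-d["cx"])/fl(d),(v-d["cy"])/fl(d),1.]); e=np.array(d["eye"],float)
    return e+r*(z-e[2])/r[2]
def proj(d,p):
    c=Rm(d).T@(np.array(p,float)-np.array(d["eye"])); return fl(d)*c[0]/c[2]+d["cx"],fl(d)*c[1]/c[2]+d["cy"]
E
python3 - <<'E'
from h import *
for n in("top","side"):
    d=cam(n); print({k:v for k,v in d.items() if k!="img"}); cv2.imwrite(f"pics/{n}0.png",d["img"])
print(robot.current_t(),robot.current_eef_rot())
E
```

```text
{'fovy': 43.13802710791551, 'cx': 278.75970718430426, 'cy': 208.9130049965861, 'eye': array([ 503.29501098,   31.09407415, 1596.94320152]), 'orientation': array([-3.09237672, -0.00613075, -1.54281528])}
{'fovy': 43.31910228235798, 'cx': 281.3602015350674, 'cy': 206.55182290728652, 'eye': array([  67.72707477, 1144.17879552,  590.94568182]), 'orientation': array([-1.98001613e+00, -1.88981002e-03, -2.71075605e+00])}
0.1 [-3.13995346e+00 -2.98991664e-04  4.35815265e-01]
```

View pics/top0.png

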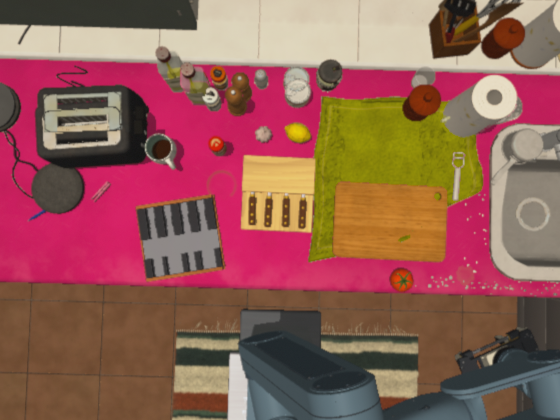

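View pics/side0.png

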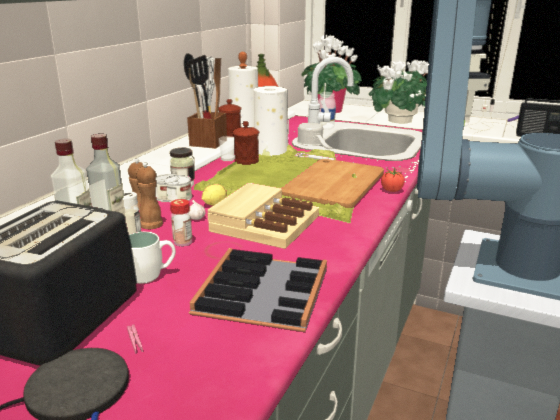

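The top view shows the case at about (180,237), the block at (278,193) with four dark handles, the board at (390,221) and the jar's red cap at (216,145). Next I'll zoom in and segment.

```bash
python3 - <<'E'
from h import *
im=cv2.imread("pics/top0.png"); s=cv2.imread("pics/side0.png")
cv2.imwrite("pics/c1.png",cv2.resize(im[150:285,130:320],None,fx=4,fy=4,interpolation=cv2.INTER_CUBIC))
cv2.imwrite("pics/c2.png",cv2.resize(s[175:330,185:335],None,fx=3.8,fy=3.8,interpolation=cv2.INTER_CUBIC))
d=cam("top"); hsv=cv2.cvtColor(d["img"],cv2.COLOR_BGR2HSV)
print("hsv samples",[(p,hsv[p[1],p[0]].tolist()) for p in [(275,175),(253,210),(390,215),(340,130),(180,235),(160,215),(142,240),(216,145),(100,240)]])
def con(m,roi,mn=30):
    x0,y0,x1,y1=roi; k=np.zeros_like(m); k[y0:y1,x0:x1]=m[y0:y1,x0:x1]
    cs,_=cv2.findContours(k,cv2.RETR_EXTERNAL,cv2.CHAIN_APPROX_NONE); return [c for c in cs if cv2.contourArea(c)>mn]
pink=cv2.inRange(hsv,(160,120,80),(179,255,255))
for nm,m,roi,z in [("case",255-pink,(125,185,232,284),25),("block",cv2.inRange(hsv,(15,40,120),(30,190,255)),(235,150,318,238),45),("board",cv2.inRange(hsv,(8,100,60),(19,255,255)),(325,175,455,268),25)]:
    for c in con(m,roi,300):
        r=cv2.minAreaRect(c); b=cv2.boxPoints(r); w=np.array([ray(d,u,v,z)[:2] for u,v in b])
        print(nm,np.round(r[0]),np.round(w).tolist(),"ctr",np.round(w.mean(0),1),"sides",np.round([np.linalg.norm(w[1]-w[0]),np.linalg.norm(w[2]-w[1])]),cv2.contourArea(c))
dark=cv2.inRange(hsv,(0,0,0),(179,255,105))
for c in con(dark,(240,190,315,232),20):
    r=cv2.minAreaRect(c); b=cv2.boxPoints(r); w=np.array([ray(d,u,v,48)[:2] for u,v in b])
    print("handle",np.round(r[0],1),np.round(w).tolist(),"ctr",np.round(w.mean(0),1))
E
```

```text
hsv samples [((275, 175), [20, 137, 230]), ((253, 210), [12, 166, 100]), ((390, 215), [16, 189, 201]), ((340, 130), [30, 236, 135]), ((180, 235), [9, 13, 134]), ((160, 215), [0, 9, 58]), ((142, 240), [9, 72, 110]), ((216, 145), [12, 161, 211]), ((100, 240), [169, 214, 211])]
case [180. 237.] [[578.0, 451.0], [622.0, 218.0], [399.0, 175.0], [356.0, 407.0]] ctr [489.  312.8] sides [237. 227.] 5951.0
block [278. 194.] [[503.0, 133.0], [747.0, 131.0], [744.0, -83.0], [501.0, -79.0]] ctr [623.9  25.7] sides [244. 214.] 5062.5
board [390. 221.] [[447.0, -134.0], [671.0, -141.0], [663.0, -481.0], [438.0, -472.0]] ctr [ 554.7 -306.9] sides [224. 340.] 8192.0
handle [302.1 214. ] [[529.0, -36.0], [606.0, -38.0], [605.0, -54.0], [528.0, -51.0]] ctr [567.  -44.7]
handle [285.5 212. ] [[609.0, 12.0], [610.0, -2.0], [534.0, -5.0], [533.0, 10.0]] ctr [571.4   3.8]
handle [268.1 212.5] [[529.0, 64.0], [608.0, 61.0], [608.0, 45.0], [529.0, 48.0]] ctr [568.6  54.5]
handle [252.5 210.5] [[612.0, 109.0], [613.0, 94.0], [534.0, 92.0], [533.0, 106.0]] ctr [573.1 100.2]
```

View pics/c1.png

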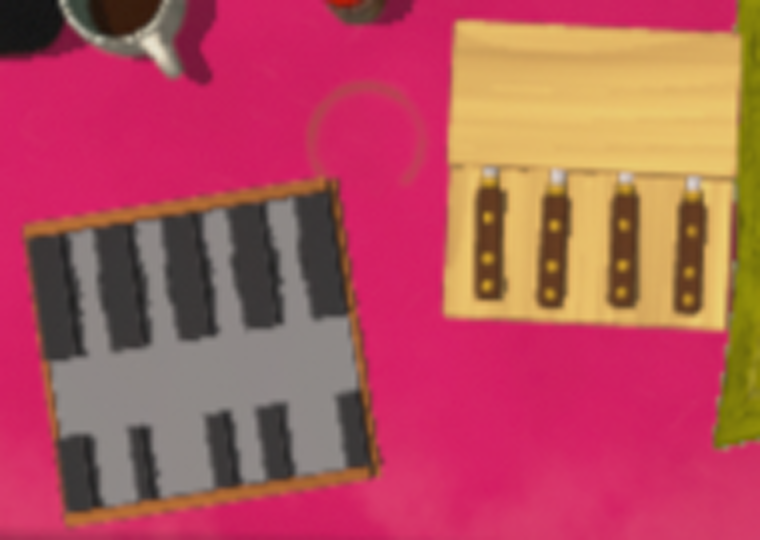

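View pics/c2.png

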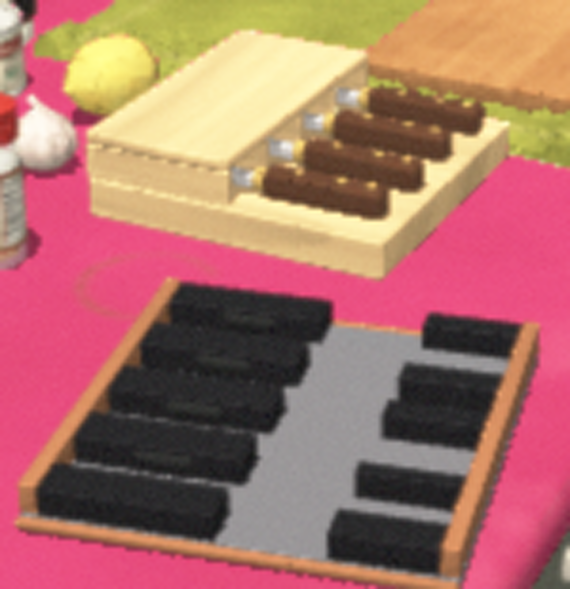

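The top crop shows the wide head cutouts of the case at the near end, and from left to right they are knife, spreader, fork and plane. So case +x points away from the robot at about 11° yaw. Four handles lie in the block. I'll check the block's edges and the jar from these crop points.

```bash
python3 - <<'E'
from h import *
d=cam("top")
P=lambda x,y:(130+x/4,150+y/4)
for n,a,z in [("roofF_l",P(450,163),62),("roofF_r",P(738,178),62),("back_l",P(455,20),62),("back_r",P(740,35),62),("front_l",P(443,315),28),("front_r",P(724,330),28),("jar",(216,145),106)]:
    print(n,np.round(ray(d,*a,z),1))
# case walls / insert: ray crop corners at z=26
for p in [(25,228),(333,180),(375,473),(68,522)]: print("case",np.round(ray(d,*P(*p),26),1))
s=cam("side"); hs=cv2.cvtColor(s["img"],cv2.COLOR_BGR2HSV)
m=cv2.inRange(hs,(0,150,80),(8,255,255)); m[:190]=0;m[222:]=0;m[:,:165]=0;m[:,195:]=0
v,u=np.nonzero(m); print("cap side px",u.mean() if len(u) else None,v.mean() if len(v) else None)
print("jar proj",proj(s,ray(d,216,145,103)))
for q in [(567,-44.7,48),(573,100,48)]: print(proj(s,q))
E
```

```text
roofF_l [628.8 130.3  62. ]
roofF_r [623.9 -78.6  62. ]
back_l [733.1 129.9  62. ]
back_r [728.1 -77.4  62. ]
front_l [519.1 134.1  28. ]
front_r [513.8 -73.4  28. ]
jar [752.6 206.3 106. ]
case [574.7 444.9  26. ]
case [616.7 218.8  26. ]
case [401.6 180.6  26. ]
case [359.6 404.5  26. ]
cap side px 179.65533980582524 206.84466019417476
jar proj (np.float64(182.21398655994673), np.float64(204.16217921856327))
(np.float64(297.1811867445561), np.float64(201.0327282985937))
(np.float64(271.4274469593197), np.float64(221.67458805044677))
```

```bash
cat >> h.py <<'E'
PI=np.pi
def ori(yaw): return [PI,0,yaw]
def grip(mm): robot.move_gripper(float(np.clip(mm/93,0,1)))
def W(): return round(robot.current_gripper_width()*93,1)
def st(tag): print(tag,"t",round(robot.current_t(),1),"tcp",np.round(robot.current_tcp_pos(),1),"w",W(),"ff",np.round(robot.current_finger_force(),1),"F",np.round(robot.current_contact_force(),1))
BY=-0.0235
def draw(hx,hy,by,bx=520):
    c,s=np.cos(BY),np.sin(BY); gx,gy=hx+18*c,hy+18*s
    robot.move_ptp([gx,gy,110],ori(BY)); grip(31)
    if robot.move_linear([gx,gy,30.5],speed=120,f_stop=12): st("EARLY CONTACT"); return False
    grip(0); st("gripped")
    robot.move_linear([gx,gy,32],speed=40)
    robot.move_linear([gx-140*c,gy-140*s,32.5],speed=110); st("drawn")
    robot.move_linear([gx-140*c,gy-140*s,115],speed=200)
    robot.move_ptp([bx,by,115],ori(-0.02)); st("over board")
    robot.move_linear([bx,by,45],speed=150)
    h=robot.move_linear([bx,by,27.5],speed=40,f_stop=5); st(f"down {h}")
    grip(34); robot.move_linear([bx,by,115],speed=250); return True
E
python3 - <<'E'
from h import *
draw(567,-45,-400)
d=cam("top"); cv2.imwrite("pics/t1.png",cv2.resize(d["img"][140:270,230:460],None,fx=3.4,fy=3.4,interpolation=cv2.INTER_CUBIC)); st("end")
E
```

```text
gripped t 4.6 tcp [585.4 -45.5  31.1] w 19.6 ff 30.0 F [-1.8  0.5  2.1]
drawn t 6.3 tcp [445.8 -42.3  32.6] w 19.4 ff 30.0 F [ 0.5 -0.1 -2.1]
over board t 8.2 tcp [ 520.2 -398.4  114.7] w 19.9 ff 30.0 F [-0.3  0.1 -2. ]
down True t 9.3 tcp [ 520.2 -400.4   28.7] w 20.0 ff 30.0 F [-0.4 -0.6  4.4]
end t 10.3 tcp [ 519.5 -399.5  114.4] w 34.3 ff 0.0 F [-0.4  0.2  0.3]
```

View pics/t1.png

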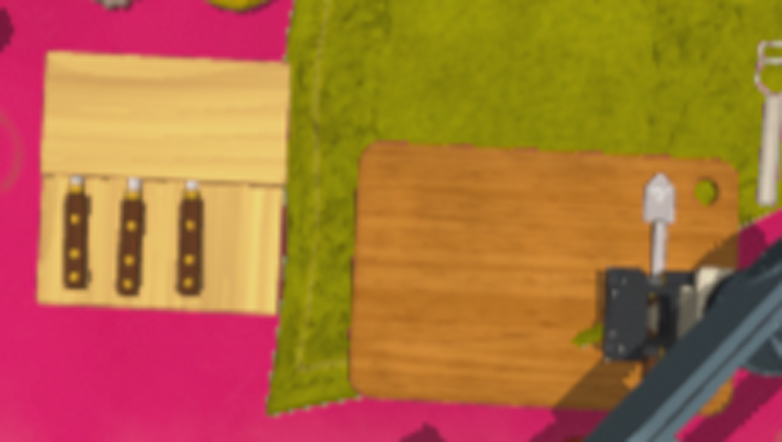

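The first tool, the knife, lies well on the board at crop (658,200), and three handles are left in the block. I'll draw those, measuring the handles again before each one.

```bash
cat >> h.py <<'E'
def handles():
    d=cam("top"); hsv=cv2.cvtColor(d["img"],cv2.COLOR_BGR2HSV); m=cv2.inRange(hsv,(0,0,0),(179,255,105))
    k=np.zeros_like(m); k[188:235,240:315]=m[188:235,240:315]
    o=[]
    for c in cv2.findContours(k,cv2.RETR_EXTERNAL,cv2.CHAIN_APPROX_NONE)[0]:
        if cv2.contourArea(c)>50:
            b=cv2.boxPoints(cv2.minAreaRect(c)); o.append(np.mean([ray(d,u,v,48)[:2] for u,v in b],0))
    return sorted(o,key=lambda p:p[1])
E
python3 - <<'E'
from h import *
for by in (-330,-260,-190):
    H=handles(); print(np.round(H,1).tolist())
    ok=[h for h in H if 500<h[0]<600]
    if not ok or not draw(ok[0][0],ok[0][1],by): break
robot.move_ptp([420,100,200],ori(0))
d=cam("top"); cv2.imwrite("pics/t2.png",cv2.resize(d["img"][140:270,230:460],None,fx=3.4,fy=3.4,interpolation=cv2.INTER_CUBIC)); st("end")
E
```

```text
[[571.4, 3.8], [570.1, 54.6]]
gripped t 13.3 tcp [589.9   3.4  31.1] w 19.5 ff 29.9 F [-0.5  0.6  2.3]
drawn t 15.0 tcp [450.3   6.5  32.6] w 19.6 ff 29.9 F [-0.7  1.  -0.8]
over board t 16.9 tcp [ 519.9 -328.4  114.6] w 19.9 ff 29.9 F [ 0.4 -0.8 -1.3]
down True t 17.9 tcp [ 519.9 -330.    27.7] w 19.7 ff 30.0 F [-0.8 -0.5  3.6]
[[570.0, 53.4], [574.5, 100.2]]
gripped t 21.9 tcp [588.5  53.1  31.1] w 19.8 ff 30.0 F [0.4 1.  2.3]
drawn t 23.6 tcp [448.9  56.2  32.6] w 19.8 ff 30.0 F [ 0.   1.2 -1.8]
over board t 25.4 tcp [ 519.7 -258.5  114.4] w 19.9 ff 30.0 F [ 0.7  0.6 -0.6]
down True t 26.5 tcp [ 520.  -260.    27.8] w 19.7 ff 30.0 F [0.3 1.2 4. ]
[[574.5, 100.2]]
gripped t 30.4 tcp [592.9  99.9  31. ] w 19.7 ff 29.5 F [0.1 0.4 1.8]
drawn t 32.0 tcp [453.4 103.   32.6] w 19.8 ff 29.5 F [ 0.3 -1.  -1.4]
over board t 33.7 tcp [ 519.5 -188.6  114.3] w 19.8 ff 29.5 F [-0.2  0.  -1. ]
down True t 34.8 tcp [ 520.  -190.    27.6] w 19.7 ff 29.9 F [0.5 1.2 3.4]
end t 37.1 tcp [420.5  99.2 199.5] w 34.0 ff 0.0 F [0.  0.3 0.6]
```

View pics/t2.png

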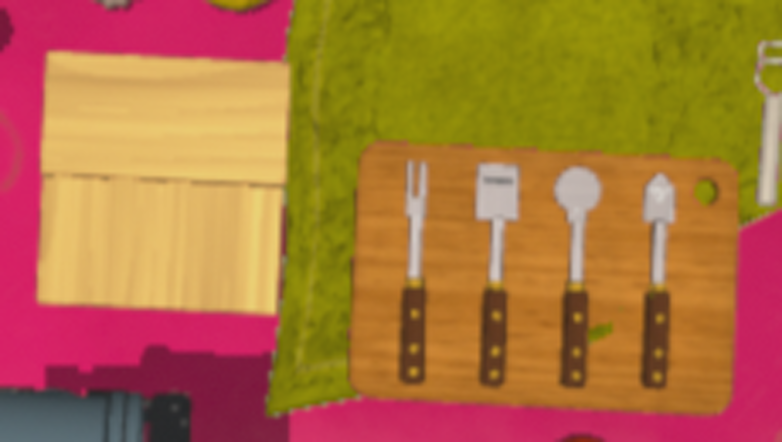

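All four tools lie on the board at once. In the crop, from left to right, they are the fork (415), plane (495), spreader (577) and knife (658). The case fit is ±2 mm, so I'll touch-probe it.

```bash
cat > probe.py <<'E'
from h import *
C=np.array([488.7,312.5]); yw=np.radians(10.7); M=np.array([[np.cos(yw),-np.sin(yw)],[np.sin(yw),np.cos(yw)]])
grip(0); res=[]
for (a,b) in [((0,-155),(0,-125)),((140,0),(112,0)),((70,155),(70,125)),((-70,155),(-70,125)),((-140,0),(-112,0))]:
    A=C+M@a;B=C+M@b
    robot.move_ptp([*A,70],ori(yw))
    if robot.move_linear([*A,14],speed=120,f_stop=8): st("blocked"); break
    hit=robot.move_linear([*B,14],speed=15,f_stop=3)
    p=np.array(robot.current_tcp_pos()); res.append(M.T@(p[:2]-C)); print(hit,np.round(res[-1],2),np.round(robot.current_contact_force(),1))
    robot.move_linear([*A,14],speed=100); robot.move_linear([*A,70],speed=200)
r=res; dy=np.arctan2(r[2][1]-r[3][1],r[2][0]-r[3][0])
print("yaw",yw+dy,"offset",(r[1][0]+r[4][0])/2,((r[2][1]+r[3][1])/2+r[0][1])/2)
cc=C+M@[(r[1][0]+r[4][0])/2,((r[2][1]+r[3][1])/2+r[0][1])/2]; print("case",cc); st("")
E
python3 probe.py
```

```text
False [ 2.0000e-02 -1.2506e+02] [-0.5 -0.5 -0.2]
True [1.2306e+02 1.0000e-02] [ 1.3 -0.1  0.8]
True [ 69.91 132.27] [-0.2  2.8  1.3]
True [-70.   132.42] [-0.9  1.2  1. ]
True [-121.73   -0.14] [0.5 0.5 0.9]
yaw 0.1856947819528821 offset 0.6647628244238106 3.641708355031895
case [488.67706079 316.20181349]
 t 55.8 tcp [352.  286.8  70.4] w 0.7 ff 0.0 F [-0.9 -0.2 -0. ]
```

```bash
sed -i 's/for (a,b) in .*/for (a,b) in [((0,-150),(0,-110)),((0,155),(0,122))]:/; /^r=res/,$d' probe.py; echo 'print("mid",(res[0][1]+res[1][1])/2); st("")' >>probe.py; python3 probe.py
```

```text
False [   0.   -110.05] [ 0.4 -0.8  0.3]
False [-4.0000e-02  1.2204e+02] [ 0.5 -0.8  0.2]
mid 5.995184795265288
 t 66.3 tcp [460.4 464.7  70.7] w 0.7 ff 0.0 F [-0.6  0.2  0.3]
```

The finger channel is open at the sides, so x = 0 has no wall. I'll probe the right side at x = 70 instead.

```bash
sed -i 's/for (a,b) in .*/for (a,b) in [((70,-158),(70,-120))]:/; /^print("mid/d' probe.py; echo 'st("")' >>probe.py; python3 probe.py
```

```text
True [  69.78 -123.16] [ 0.9 -1.7  0.4]
 t 71.4 tcp [587.1 170.8  70.6] w 0.5 ff 0.0 F [-0.2  0.3  0.1]
```

```bash
cat >> h.py <<'E'
def tools(save=None):
    """handles on the board: centre, yaw by top camera at handle top z=45"""
    d=cam("top"); 
    if save: cv2.imwrite(save,d["img"])
    hsv=cv2.cvtColor(d["img"],cv2.COLOR_BGR2HSV); m=cv2.inRange(hsv,(0,0,0),(179,255,120))
    k=np.zeros_like(m); k[182:262,332:448]=m[182:262,332:448]; o=[]
    for c in cv2.findContours(k,cv2.RETR_EXTERNAL,cv2.CHAIN_APPROX_NONE)[0]:
        if 90<cv2.contourArea(c)<350:
            w=np.array([ray(d,u,v,44)[:2] for u,v in c[:,0,:]],np.float32); (x,y),s,_=r=cv2.minAreaRect(w); b=cv2.boxPoints(r)
            e=max((b[1]-b[0],b[2]-b[1]),key=np.linalg.norm); e=e*np.sign(e[0]); o.append((x,y,np.arctan2(e[1],e[0]),*sorted(s)))
    return sorted(o,key=lambda p:-p[1])
E
python3 - <<'E'
from h import *
for o in tools("pics/t3.png"): print(np.round(o,3).tolist())
d=cam("top"); hsv=cv2.cvtColor(d["img"],cv2.COLOR_BGR2HSV)
# case: grey finger-channel+cutouts vs black ridges; ridge contours on top
m=cv2.inRange(hsv,(0,0,0),(179,110,85)); k=np.zeros_like(m); k[188:284,132:228]=m[188:284,132:228]
C=np.array([488.7,312.5]); yw=.1857; M=np.array([[np.cos(yw),-np.sin(yw)],[np.sin(yw),np.cos(yw)]])
for c in cv2.findContours(k,cv2.RETR_EXTERNAL,cv2.CHAIN_APPROX_NONE)[0]:
    if cv2.contourArea(c)>20:
        w=(np.array([ray(d,u,v,24)[:2] for u,v in c[:,0,:]])-C)@M
        print(np.round([w[:,0].min(),w[:,0].max(),w[:,1].min(),w[:,1].max(),w[:,1].mean()],1))
E
```

```text
[499.55, -189.647, 0.021, 17.561, 78.858]
[499.984, -259.08, -0.028, 19.606, 81.433]
[500.605, -334.465, 0.017, 32.204, 78.944]
[471.103, -428.561, 0.013, 20.47, 61.306]
[-101.3  -47.7   88.7  114.1  101.4]
[-100.9  -49.3   46.8   61.4   54.2]
[ -76.1  -48.1 -110.4  -93.8 -102.6]
[  10.7   55.9 -148.1  -83.6 -111.6]
[ 11.  102.   83.6 114.2  99.3]
[ 10.8 102.   33.6  67.4  50.3]
[ 10.3 102.  -14.3  17.4   2.5]
[-72.7 140.  -88.8 -16.  -45.1]
```

```bash
sed -i 's/for (a,b) in .*/for (a,b) in [((80,-145),(80,-115)),((80,162),(80,115)),((-75,147),(-75,115)),((-75,-148),(-75,-115))]:/; s/speed=15,f_stop=3/speed=12,f_stop=5/' probe.py; python3 probe.py
python3 - <<'E'
from h import *
d=cam("top");cv2.imwrite("pics/t4.png",cv2.resize(d["img"][150:290,130:460],None,fx=2.4,fy=2.4,interpolation=cv2.INTER_CUBIC))
E
```

```text
True [  79.89 -123.15] [ 0.4 -1.2  1.1]
True [ 79.89 132.25] [0.4 2.5 1.5]
True [-74.97 132.43] [-0.5  1.3  1.4]
True [ -75.03 -122.88] [ 0.8 -2.2  2. ]
 t 88.1 tcp [442.6 153.6  70.3] w 0.3 ff 0.0 F [ 0.4 -0.6 -1.2]
```

View pics/t4.png

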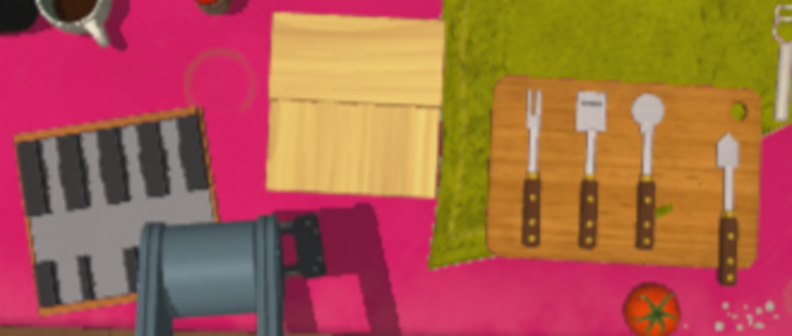

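The knife has been knocked back; its handle now overhangs the board's near edge at crop (728,250). The other three are in place. The touch probe and the camera disagree by about 3 mm on the case's y, so I'll verify directly on the insert's centre ridge with open fingers.

```bash
cat > p2.py <<'E'
from h import *
yw=.1857; M=np.array([[np.cos(yw),-np.sin(yw)],[np.sin(yw),np.cos(yw)]]); C=np.array([488.7,312.5])+M@[.66,4.6]
A=C+M@[26,-1.5]; robot.move_ptp([*A,70],ori(yw)); grip(40)
if robot.move_linear([*A,17],speed=60,f_stop=5): st("blocked")
else:
    y=[]
    for b in (9,-12):
        h=robot.move_linear([*(C+M@[26,b]),17],speed=12,f_stop=5); y.append((M.T@(np.array(robot.current_tcp_pos())[:2]-C))[1]); print(h,y[-1])
        robot.move_linear([*A,17],speed=60)
    print("mid",np.mean(y))
robot.move_linear([*A,90],speed=150); st("")
E
python3 p2.py
```

```text
True 5.277570103318968
True -5.197350046602051
mid 0.04011002835845856
 t 93.0 tcp [513.8 320.2  89.4] w 40.1 ff 0.0 F [ 0.5 -0.4 -1. ]
```

The ridge centre matches the touch estimate to 0.04 mm, so the case pose is settled. Next is the fork.

```bash
cat >> h.py <<'E'
CY=.1853; CM=np.array([[np.cos(CY),-np.sin(CY)],[np.sin(CY),np.cos(CY)]]); CC=np.array([488.7,312.5])+CM@[.66,4.6]
CYT=dict(plane=-75,fork=-25,spreader=25,knife=75)
def btools():
    d=cam("top"); hsv=cv2.cvtColor(d["img"],cv2.COLOR_BGR2HSV); m=cv2.inRange(hsv,(0,60,0),(20,255,125))
    k=np.zeros_like(m); k[182:276,332:452]=m[182:276,332:452]; o=[]
    for c in cv2.findContours(k,cv2.RETR_EXTERNAL,cv2.CHAIN_APPROX_NONE)[0]:
        if 90<cv2.contourArea(c)<350:
            w=np.array([ray(d,u,v,44)[:2] for u,v in c[:,0,:]],np.float32); r=cv2.minAreaRect(w); b=cv2.boxPoints(r)
            e=max((b[1]-b[0],b[2]-b[1]),key=np.linalg.norm); e=e*np.sign(e[0]); L=np.linalg.norm(e); e/=L
            tail=np.array(r[0])-e*(L/2+.7); o.append((*(tail+96*e),np.arctan2(e[1],e[0]),*sorted(r[1])))
    return sorted(o,key=lambda p:-p[1])   # origin x,y,yaw,w,L
def press(cx,cy,z,f,top=45):
    p=CC+CM@[cx,cy]; robot.move_ptp([*p,top],ori(CY+PI)); h=robot.move_linear([*p,z],speed=30,f_stop=f); st(f"press {cx} {h}")
    robot.move_linear([*p,top],speed=200)
def pick(T,g=18):
    x,y,t=T[:3]; p=np.array([x,y])+g*np.array([np.cos(t),np.sin(t)])
    robot.move_ptp([*p,90],ori(t)); grip(36)
    if robot.move_linear([*p,27.5],speed=120,f_stop=8): st("EARLY"); 
    grip(0); robot.move_linear([*p,100],speed=200); st("picked")
def place(nm,g=18):
    cy=CYT[nm]; p=CC+CM@[-g,cy]
    robot.move_ptp([*p,75],ori(CY+PI)); st("over case")
    if not 7<W()<14: return False
    h=robot.move_linear([*p,10.5],speed=60,f_stop=15); st(f"down {h}")
    grip(28); robot.move_linear([*p,60],speed=200); grip(0)
    press(53.5,cy,26.5,22); return True
E
python3 - <<'E'
from h import *
T=btools(); print(np.round(T,3).tolist())
pick(T[0]); print(place("fork")); press(-38,-25,19,8)
d=cam("top");a=cv2.resize(d["img"][185:290,130:235],None,fx=4,fy=4,interpolation=cv2.INTER_CUBIC)
s=cam("side");b=cv2.resize(s["img"][240:335,185:335],None,fx=4,fy=4.42,interpolation=cv2.INTER_CUBIC)
b=cv2.resize(b,(380,420)); cv2.imwrite("pics/t5.png",np.hstack([a,b])); st("")
E
```

```text
[[555.409, -188.472, 0.021, 17.562, 81.782], [554.437, -257.369, 0.019, 20.462, 81.77], [556.32, -327.676, 0.017, 20.5, 78.988], [515.531, -427.963, 0.013, 20.475, 81.521]]
EARLY t 95.8 tcp [ 571.9 -187.3   25.2] w 35.8 ff 2.5 F [-0.5  0.3  4.1]
picked t 96.9 tcp [ 572.8 -187.6   99.1] w 9.5 ff 30.0 F [-0.3  0.8 -1.5]
over case t 99.0 tcp [475.6 288.8  74.7] w 9.6 ff 30.0 F [ 0.1 -0.3 -2.3]
down False t 100.2 tcp [475.5 289.3  10.7] w 9.6 ff 30.0 F [-1.1 -1.1 -1.2]
press 53.5 True t 102.8 tcp [545.4 302.5  28.3] w 0.6 ff 2.3 F [-1.4 -0.2  4.2]
True
press -38 True t 104.3 tcp [455.5 285.4  21.3] w 0.7 ff 2.7 F [ 0.2 -0.2  5.2]
 t 104.6 tcp [455.4 285.4  44.4] w 0.6 ff 0.0 F [-0.3  0.6 -0.3]
```

View pics/t5.png

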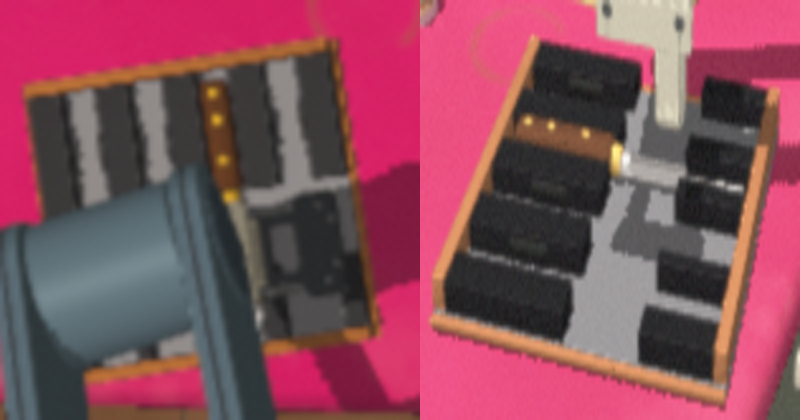

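The fork is fully home: the handle top touched at 28.3 mm and the shank at 21.3 mm, and both views show it in its cutout. I'll do the rest with the same checks.

```bash
sed -i 's/\[\*p,27.5\],speed=120,f_stop=8/[*p,28.5],speed=80,f_stop=10/' h.py; python3 - <<'E'
from h import *
for nm,n in (("plane",3),("spreader",2),("knife",1)):
    T=btools(); print(nm,np.round(T,3).tolist())
    if len(T)!=n or not(17<T[0][3]<23 and 76<T[0][4]<87): print("CHECK"); break
    pick(T[0])
    if not place(nm): print("LOST"); break
    press(-38,CYT[nm],19,8)
robot.move_ptp([350,0,250],ori(0))
d=cam("top");a=cv2.resize(d["img"][185:290,130:235],None,fx=4,fy=4,interpolation=cv2.INTER_CUBIC)
s=cam("side");b=cv2.resize(s["img"][180:335,165:335],(380,420),interpolation=cv2.INTER_CUBIC); cv2.imwrite("pics/t6.png",np.hstack([a,b])); st("")
E
```

```text
plane [[554.437, -257.369, 0.019, 20.462, 81.77], [556.319, -327.673, 0.017, 20.505, 78.988], [515.531, -427.957, 0.013, 20.488, 81.521]]
picked t 109.4 tcp [ 572.  -256.7   99.5] w 9.9 ff 30.0 F [-0.1 -0.6 -0.7]
over case t 111.5 tcp [484.8 239.7  74.7] w 9.7 ff 30.0 F [ 0.4  0.2 -1. ]
down True t 112.6 tcp [485.  240.2  12. ] w 9.5 ff 30.0 F [0.1 1.  5. ]
press 53.5 True t 115.1 tcp [554.3 253.2  28.3] w 0.6 ff 2.4 F [-0.4 -0.2  4.5]
press -38 True t 116.6 tcp [464.7 236.4  21.3] w 0.7 ff 2.7 F [-0.6  0.2  6.3]
spreader [[556.32, -327.676, 0.017, 20.5, 78.988], [515.531, -427.957, 0.013, 20.488, 81.521]]
picked t 121.7 tcp [ 574.  -327.    99.4] w 9.6 ff 30.0 F [-0.7 -0.3 -1.6]
over case t 124.1 tcp [466.7 337.9  74.9] w 9.2 ff 30.0 F [ 0.3  0.5 -0.9]
down True t 125.1 tcp [466.6 338.5  12. ] w 9.5 ff 30.0 F [0.2 0.1 4. ]
press 53.5 True t 127.7 tcp [535.8 351.6  28.3] w 0.6 ff 2.2 F [-0.5  0.2  5.1]
press -38 True t 129.1 tcp [446.3 334.5  21.3] w 0.6 ff 2.6 F [-2.  -0.9  5.1]
knife [[515.531, -427.957, 0.013, 20.488, 81.521]]
picked t 134.9 tcp [ 533.2 -427.2   99.4] w 9.7 ff 30.0 F [-0.1  0.  -2.2]
over case t 137.8 tcp [457.6 387.   75. ] w 9.3 ff 30.0 F [ 0.7  0.4 -2.1]
down True t 138.8 tcp [457.3 387.6  12.1] w 9.4 ff 30.0 F [ 0.  -0.6  4.4]
press 53.5 False t 141.5 tcp [526.6 400.7  28.3] w 0.4 ff 6.4 F [-4.7 -2.3 13.4]
press -38 True t 143.0 tcp [437.1 383.7  21.3] w 0.7 ff 2.5 F [-1.  -0.7  5.3]
 t 145.5 tcp [3.501e+02 2.000e-01 2.497e+02] w 0.7 ff 0.0 F [0.4 0.2 0.5]
```

View pics/t6.png

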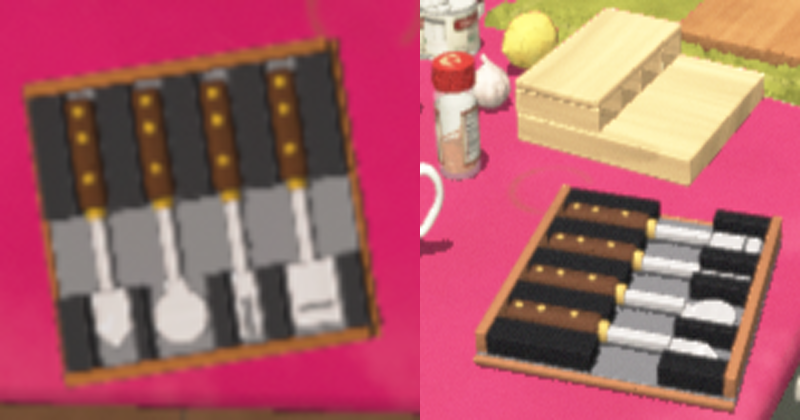

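The picture shows all four tools in their own cutouts, heads to the near end. All handle tops touched at 28.3 mm, the jar is upright, and the robot is clear.

```bash
python3 -c "
from h import *
print(robot.hand_in())"
```

```text
the job is handed in; nothing more can be done
None
```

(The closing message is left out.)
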